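Hold in the recessed filter reset of a fume extractor

ROBOT

A 7-joint arm with a two-finger parallel gripper is mounted at the origin on a cart in front of the work surface, level with it; the furniture and walls round the work are solid. World frame = base frame: x ahead of the robot, y to its left, z up, the work surface at z = 0. Lengths are in m, angles in rad, forces in N, time in s.
With the tool pointing down it reaches from about 0.425 to 0.925 m from the base axis. Payload 6.8 kg.
Tool frame: the origin (TCP) lies midway between the tips of the shut fingers; the grasp point (between the pads) lies 19 mm behind it; z points along the fingers, y is the direction in which the jaws open and shut (so a half turn about z gives the same grasp; the last joint's range is limited). The gripper opens to 85 mm and grips with 20 to 120 N. Pads are 22 mm wide; open, the fingers measure 114 mm over their backs; the gripper's body (76 mm by 85 mm) begins 54 mm behind the grasp point. The pads swing forward as they close: fully open they stand 13 mm farther back than shut.
Start: joints at [-1.367, 0.477, 0.022, 1.555, -0.011, 1.109, -0.083], TCP at [0.207, 0.642, 0.231] pointing down, gripper open.
Joint ranges: [-2.96, 2.96], [-0.34, 2.1], [-1.41, 1.46], [0.24, 2.44], [-1.37, 4.51], [0.17, 1.92], [-2.96, 2.96]. Speed limits (rad/s): [2.39, 2.39, 3.14, 3.14, 3.14, 3.14, 3.14].

INTERFACE

Orientations are given as a rotation vector (axis times angle).
In Python, from bench import r gives the robot as it stands. The module is installed in compiled form; this text tells all that it offers.
- The arm moves only by the tool play_rows, never from a script. Its argument "plan" is a list of rows, each a list of 7 numbers: the shift along the world's x, y, z in mm, then the turn, a rotation vector about the world's x, y, z in rad, then the finger opening in mm, from 0 to 85.4. A call has 1 to 12 rows; each row is the pose to reach, as a shift and turn from the pose commanded when the call began; what a row does not reach only later rows make up. A row lasts 1/10 s, in which the tool goes at most 50 mm and 8.59 degrees, less where a joint would pass 70% of its speed; a pose out of reach is approached as far as the arm can. A call with a gripper value outside its range is refused whole. The fingers move at their own pace and stop on an object; "grip_force" is the grip in N (left out, the last holds). Time passes only in rows, so rows that repeat a pose let the fingers close. It gives the time, the measured TCP pose, the force and the opening at its end, in the units of the state.
- r.get_obs(): the state, without advancing time (a new reading comes with each control period).
- r.grab_frame(name): name is "scene" or "top" or "wrist"; returns a dict with "color" (480x640x3 uint8, blue, green, red), "z_map" (480x640 float32, m along the optical axis (not along the pixel's ray), 0 where there is no reading), "camera_matrix" (3x3 intrinsics, pixels), "R" (3x3) and "t" (3): a world point X has camera coordinates R X + t. Camera axes: x right, y down, z forward; pixel columns grow to the right and rows downward; lengths in m; the calibration is good to about 2 mm. A picture is of the moment at which its call begins.
- r.hand_in(): hands the job in, once; it reports no verdict.
The state is a dict: "clock": time; "joints": joint angles; "qvel": joint speeds; "tau": joint torques, N m; "tcp_pos": TCP position; "orientation": TCP orientation; "contact_force": force on the tool from outside, world axes, zero at the start; "moment": the same for the moment, N m; "grip_width": finger opening in m.
Only numpy, scipy, OpenCV 4.12 (cv2) and the standard library are available. Lean on these libraries where they do the work, as an engineer would, in place of code of your own. Each camera call takes 0.05 s, during which the arm holds its last target.

TASK

The little fume extractor has a fresh filter and its timer must be reset: pick up the pencil, put its blunt end (not the lead point) through the round hole in the extractor's front, and press the reset button at the bottom of the hole well in with it. Press gently, the switch behind it is delicate, and leave the other things on the bench alone. Finish while still holding the button in with the pencil in the gripper; do not let go or draw back.

Things in the scene. Friction and masses are not known exactly. Their poses are not given: they have to be found in the camera images.
- extractor: Fume extractor, a fixed box 90 mm deep (x), 150 wide (y), 125 high (132 with the filter tab on top). White case, grey front panel with a round fan guard and, beside it, a strip with rocker switch, reset hole, lens and fuse cap. Origin: centre of underside. x points into the hole, away from the front panel (at x = -45 mm; fittings stand out 6 mm), z up. Up to 0.3 rad off facing the robot.
- hole_mouth (a point): Centre of the reset hole in the plane of the front panel, 80 mm above the bench, 51 mm left of the extractor's middle as the robot sees it; axes as the extractor's, x points straight and level into the hole. Its dark funnel-shaped rim is 20 mm wide outside (standing 1 mm proud) and narrows over 6 mm to a smooth round bore of 12 mm that runs on past the button's face.
- reset_face (a point): Centre of the flat face of the reset button (white, 10.4 mm across), on the axis of the hole; 22 mm behind the panel when not pressed. Moves with the button; axes as the extractor's.
- reset_button (a joint): Travel of the reset button into the extractor, in m: 0 when out, 0.008 at its stop. A spring pushes it back: about 1 N to start it, 3.8 N at 4 mm, 5.2 N at 6 mm, 6.6 N at its stop. It works from 4 mm on; well in means about 6 mm.
- pencil: Red hexagonal wooden pencil, 153 mm long, 7.4 mm thick, 10 to 17 g, loose on the bench, blunt end pointing roughly away from the robot (within 0.45 rad of +x). It is the thinnest of three tools lying side by side about 80 mm apart in any order (pencil, pen, marker). y runs along it to the blunt end; the origin lies on its skin, 3.7 mm off its axis, at mid length. It can roll.
- pencil_mid (a point): Middle of the pencil on its axis (3.7 mm above the bench as it lies); y points to the blunt end.
- pencil_blunt (a point): Centre of the pencil's blunt end, on its axis, 76 mm from the middle. The lead point lies at the other end.
- pen: Black and silver capped pen, 132 mm long, 11 mm thick, loose, lying beside the pencil. Leave alone. Origin: mid length, underside; y along it.
- marker: Felt marker, pale with a black cap, 124 mm long, 14 mm thick, loose, lying beside the pencil. Leave alone. Origin: mid length, underside; y along it.
- cutter: Brass glass cutter, 136 mm long, 13 mm thick, loose, lying between the soldering station and the extractor. Leave alone. Origin: mid length, underside; y along it.

How it is judged:
On the way, in this order (a step that is already met when the one before it is completed fails the run):
1. the pencil is picked up in the gripper (height (world z) of pencil_mid above 0.03 m and contact force between the fingers and pencil above 1 N), for 0.2 s.
2. the pencil's blunt end is inside the reset hole (x of pencil_blunt in the frame of hole_mouth above 0.007 m and y of pencil_blunt in the frame of hole_mouth between -0.006 and 0.006 m and z of pencil_blunt in the frame of hole_mouth between -0.006 and 0.006 m).
3. the button is pressed at least 4 mm in by the pencil (value of joint reset_button above 0.004 m and distance between pencil_blunt and reset_face below 0.008 m), for 0.3 s.
At the end, for the whole second after the job is handed in: Through the last second the reset button is at least 4 mm in, pressed by the pencil's blunt end (within 8 mm of the button's face, pushing with more than 1.5 N), and the gripper still holds the pencil (more than 2 N on it), its middle more than 40 mm above the bench (all of step 3 and contact force between pencil and extractor above 1.5 N and contact force between the fingers and pencil above 2 N and height (world z) of pencil_mid above 0.04 m); the arm keeps its last pose, push and grip.
It fails at once if the pencil is pushed against the extractor or its button with more than 15 N (contact force between pencil and extractor above 15 N).
It fails at once if the button is pressed more than 3 mm by anything but the pencil's blunt end (value of joint reset_button above 0.003 m and distance between pencil_blunt and reset_face above 0.015 m).
It fails at once if the pen is moved by more than 30 mm (distance of pen from where it was at the start of the episode above 0.03 m).
It fails at once if the marker is moved by more than 30 mm (distance of marker from where it was at the start of the episode above 0.03 m).
It fails at once if the glass cutter is moved by more than 30 mm (distance of cutter from where it was at the start of the episode above 0.03 m).
It also fails if it takes over 43 s, if anything falls off the work surface, if the arm or the gripper's body presses on something with over 40 N, if the wrist force passes 120 N, or if a joint passes its speed limit or range.

## Working session

There is one attempt and no reset: what is moved stays moved. The work goes in short steps, Python scripts to look and compute and a tool call to move; the robot and the scene stay as the last step left them, time stands still between calls to the robot, and variables do not carry over. Pictures are saved under pics/ and viewed, and the job is handed in when it is done.

Besides the shell and the picture viewer there is one more tool, called after "Call:" as name(argument=value, ...), one argument or row to a line, values as JSON. play_rows: Moves the arm, as the interface text tells. Its arguments: {"type":"object","properties":{"plan":{"type":"array"},"grip_force":{"type":"number"}},"required":["plan"]}

```bash
mkdir -p pics; cat > h.py <<'E'
import numpy as np, cv2
from bench import r
def grab(n,tag):
    f=r.grab_frame(n); cv2.imwrite(f'pics/{tag}.png',f['color']); np.savez(f'pics/{tag}.npz',**f); return f
def pt(f,u,v,z=None):
    K=f['camera_matrix'];R=f['R'];t=f['t']
    z=f['z_map'][int(round(v)),int(round(u))] if z is None else z
    c=np.linalg.inv(K)@[u,v,1]*z
    return R.T@(c-t)
def ray_plane(f,u,v,h):
    K=f['camera_matrix'];R=f['R'];t=f['t']
    d=R.T@np.linalg.inv(K)@[u,v,1]; o=-R.T@t
    return o+d*(h-o[2])/d[2]
E
python3 - <<'E'
from h import *
for n in ['scene','top','wrist']:
    f=grab(n,n+'0'); print(n,-f['R'].T@f['t'],f['R'][2])
print(r.get_obs())
E
```

```text
scene [0.10377696 0.45057095 0.61852553] [ 0.52541908 -0.58449119 -0.61830804]
top [ 0.38976063 -0.03060624  0.99617211] [ 1.84098656e-01 -2.76379083e-04 -9.82907731e-01]
wrist [0.12997113 0.66693538 0.37243083] [ 0.29640306 -0.09746211 -0.95007703]
{'clock': 0.15, 'joints': array([-1.36712186,  0.47765986,  0.02235076,  1.55618315, -0.01155737,
        1.10928727, -0.08306009]), 'qvel': array([-0.00163734, -0.00390607, -0.00059435, -0.00160481, -0.0003291 ,
        0.00216218,  0.00057159]), 'tau': array([ 2.75630591e-03, -5.96925223e+01,  1.61014952e+00, -2.81491184e+01,
        1.26606046e-02,  6.50312446e-03, -2.57745910e-05]), 'tcp_pos': array([0.20691102, 0.64204468, 0.23053323]), 'orientation': array([-4.87681881e-01, -3.10333730e+00,  2.20009600e-03]), 'contact_force': array([-0.69225445,  0.60632471, -0.02372524]), 'moment': array([-0.02189884, -0.0222218 , -0.04693809]), 'grip_width': 0.0851596725080966}
```

View pics/scene0.png

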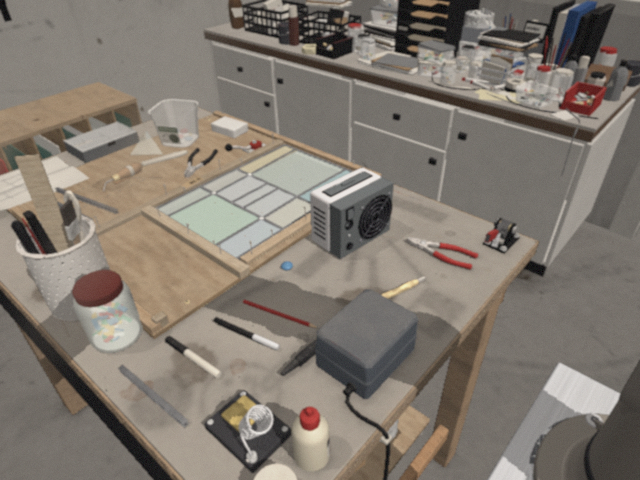

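View pics/top0.png

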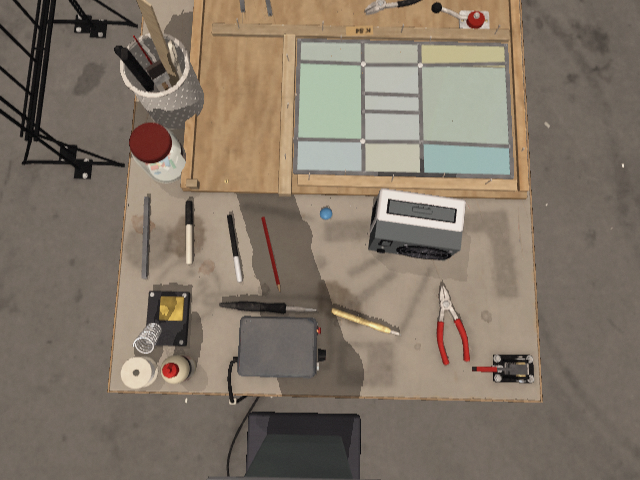

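The top view shows the pencil as the thin red tool from about (265,217) to (279,290). The extractor's front faces the robot near (415,250). I'll measure both.

```bash
python3 - <<'E'
from h import *
f=dict(np.load('pics/top0.npz'))
c=f['color'].astype(int)
m=(c[...,2]-np.maximum(c[...,1],c[...,0])>45); m[:, :240]=0; m[:,300:]=0; m[:205]=0;m[300:]=0
ys,xs=np.nonzero(m); print(len(xs),ys.min(),ys.max())
P=np.array([ray_plane(f,x,y,.0045) for x,y in zip(xs,ys)])
q,s,vt=np.linalg.svd(P[:,:2]-P[:,:2].mean(0));d=vt[0]*np.sign(vt[0][0]);a=(P[:,:2]-P[:,:2].mean(0))@d
print('dir',d,np.arctan2(d[1],d[0]),P.mean(0)+np.r_[d*a.min(),0],P.mean(0)+np.r_[d*a.max(),0],a.max()-a.min())
for n,(x,y,w,h) in {'pen':(200,200,100,110),'ext':(350,170,130,110)}.items():
    im=cv2.resize(f['color'][y:y+h,x:x+w],None,fx=6,fy=6,interpolation=cv2.INTER_CUBIC); cv2.imwrite(f'pics/{n}0.png',im[:600])
g=dict(np.load('pics/scene0.npz'))
cv2.imwrite('pics/ext_s0.png',cv2.resize(g['color'][160:260,295:405],None,fx=6,fy=6,interpolation=cv2.INTER_CUBIC))
K=f['camera_matrix'];print(K)
# points extractor
for nm,F,(x0,x1,y0,y1) in [('top',f,(360,475,180,265)),('scene',g,(300,400,160,260))]:
    Q=[pt(F,u,v) for v in range(y0,y1) for u in range(x0,x1) if F['z_map'][v,u]>0]
    Q=np.array(Q); np.save(f'pics/Q_{nm}.npy',Q)
    k=(Q[:,2]>.115)&(Q[:,2]<.14)&(Q[:,0]<.75); print(nm,k.sum(),Q[k].min(0),Q[k].max(0))
    if k.sum()>10:
        print(cv2.minAreaRect(Q[k][:,:2].astype(np.float32)*1000))
    k=(Q[:,2]>.03)&(Q[:,2]<.11); print(k.sum(),Q[k].min(0),Q[k].max(0))
E
```

```text
249 217 284
dir [0.96657769 0.25637389] 0.25926883503701464 [0.50024517 0.04239974 0.0045    ] [0.63029783 0.07689475 0.0045    ] 0.13454961869252335
[[526.8452074    0.         317.50989523]
 [  0.         526.8452074  246.02117231]
 [  0.           0.           1.        ]]
top 4497 [ 0.5519904  -0.2828805   0.11514759] [ 0.65645351 -0.1262662   0.13528615]
((604.35302734375, -204.43853759765625), (150.41525268554688, 93.15963745117188), 83.78083038330078)
946 [ 0.54809437 -0.27154987  0.03011079] [ 0.65269943 -0.12635471  0.10994073]
scene 2062 [ 0.55059881 -0.28022     0.11502189] [ 0.65935873 -0.12497276  0.134409  ]
((603.415771484375, -203.52049255371094), (149.45155334472656, 97.3681640625), 83.63555145263672)
2656 [ 0.54719032 -0.42515205  0.03001465] [ 0.76979056 -0.12568184  0.10999153]
```

```bash
ls pics
```

```text
Q_scene.npy
Q_top.npy
ext0.png
ext_s0.png
pen0.png
scene0.npz
scene0.png
top0.npz
top0.png
wrist0.npz
wrist0.png
```

View pics/pen0.png

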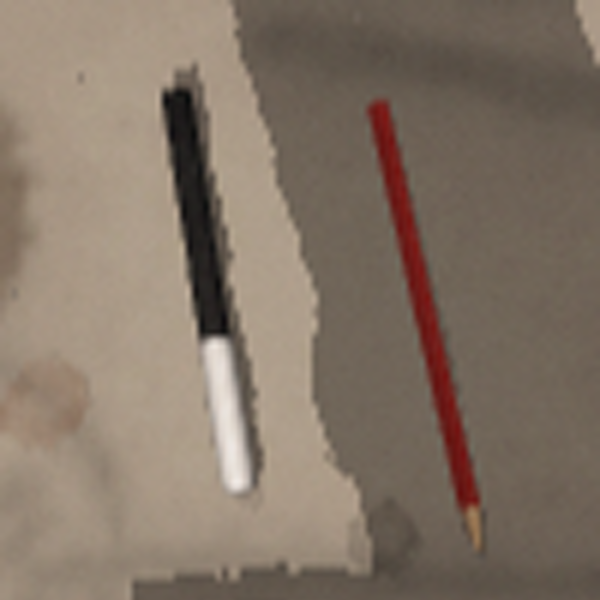

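View pics/ext_s0.png

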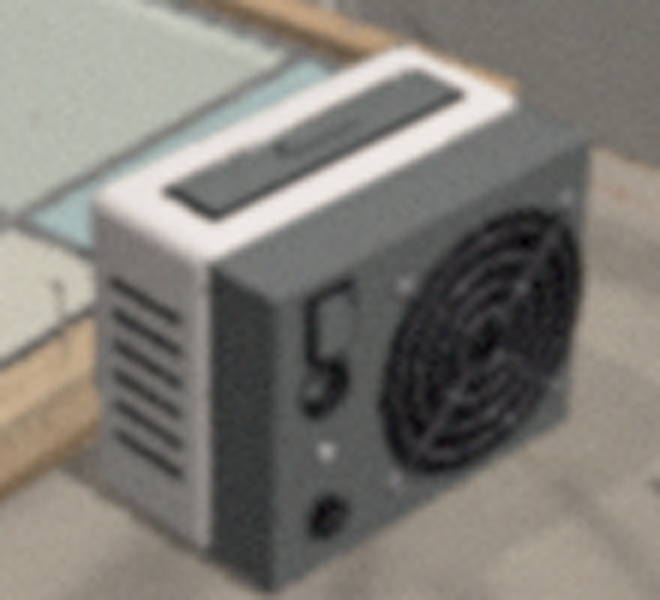

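View pics/ext0.png

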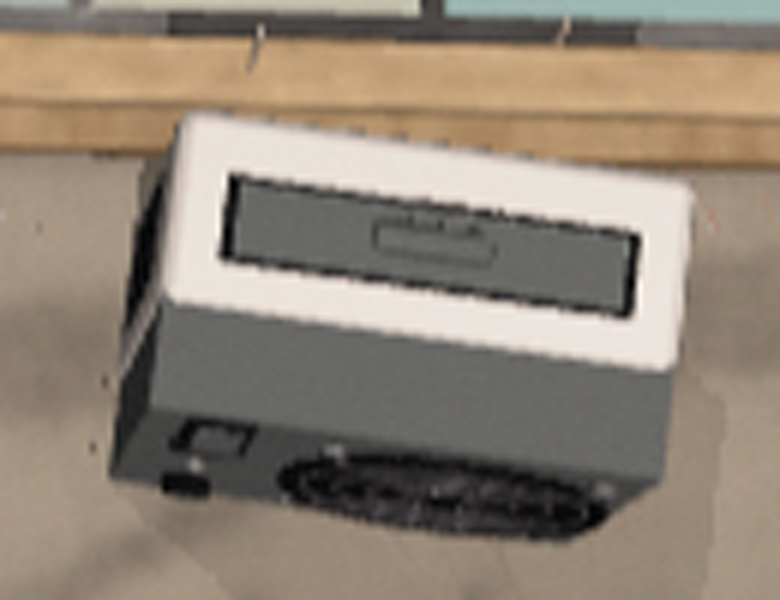

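View pics/wrist0.png

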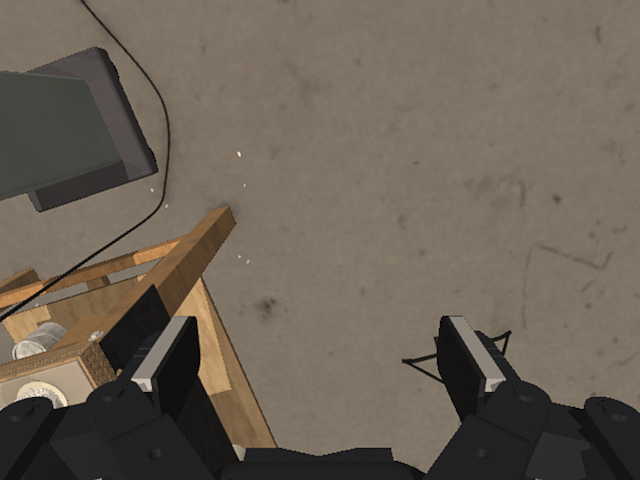

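The pencil's blunt end is the upper red end at top pixel (265,217), and its point is at (279,290). The hole is the dark ring near scene pixel (349,224). Next I'll hover over the pencil.

Call:
play_rows(
  plan=[
    [343, -587, 0, 0, 0, 0.57, 85],
    [343, -587, 0, 0, 0, 0.57, 85],
    [343, -587, 0, 0, 0, 0.57, 85],
    [343, -587, 0, 0, 0, 0.57, 85],
    [343, -587, 0, 0, 0, 0.57, 85],
    [343, -587, 0, 0, 0, 0.57, 85],
    [343, -587, 0, 0, 0, 0.57, 85],
    [343, -587, 0, 0, 0, 0.57, 85],
    [343, -587, 0, 0, 0, 0.57, 85],
    [343, -587, 0, 0, 0, 0.57, 85],
    [343, -587, 0, 0, 0, 0.57, 85],
    [343, -587, 0, 0, 0, 0.57, 85],
  ],
  grip_force=30,
)

```text
clock: 1.35
tcp_pos: [0.5103, 0.1225, 0.2314]
orientation: [-0.405, 3.115, 0.0]
contact_force: [0.9, 0.2, -0.2]
grip_width: 0.0852
```

```bash
python3 - <<'E'
import numpy as np
from h import *
from scipy.spatial.transform import Rotation as Ro
# front panel plane fit from scene depth
Q=np.load('pics/Q_scene.npy')
for yaw0 in (-.11,):
    ex=np.array([np.cos(yaw0),np.sin(yaw0)]);ey=np.array([-ex[1],ex[0]]);c=np.array([.604,-.204])
    l=(Q[:,:2]-c)@np.c_[ex,ey]
    for zr in [(.02,.115)]:
        k=(abs(l[:,0]+.045)<.012)&(abs(l[:,1])<.068)&(Q[:,2]>zr[0])&(Q[:,2]<zr[1])
        A=np.c_[l[k,1],Q[k,2],np.ones(k.sum())]
        w=np.ones(k.sum(),bool)
        for _ in range(8):
            s=np.linalg.lstsq(A[w],l[k,0][w],rcond=None)[0]; res=l[k,0]-A@s; w=abs(res)<.002
        print('scene panel',s,k.sum(),w.sum(),np.histogram(res,12))
for n in('top','scene'):
    Q=np.load(f'pics/Q_{n}.npy');l=(Q[:,:2]-c)@np.c_[ex,ey]
    k=(Q[:,2]>.05)&(Q[:,2]<.14)&(abs(l[:,1])<.1)&(abs(l[:,0])<.06)
    print(n,np.percentile(l[k],[.3,1,3,97,99,99.7],axis=0))
print(r.get_obs()['tcp_pos'],Ro.from_rotvec(r.get_obs()['orientation']).as_matrix())
g=grab('wrist','w1'); grab('scene','s1')
E
```

```text
scene panel [ 0.03220498  0.00311228 -0.04496522] 1834 1340 (array([  7,  36,  89, 246, 451, 629, 311,  46,   8,   5,   4,   2]), array([-0.00775547, -0.00629221, -0.00482894, -0.00336568, -0.00190242,
       -0.00043916,  0.0010241 ,  0.00248736,  0.00395062,  0.00541388,
        0.00687715,  0.00834041,  0.00980367]))
top [[-0.04798834 -0.07346927]
 [-0.04766283 -0.07202834]
 [-0.04701652 -0.06876903]
 [ 0.04134885  0.0730166 ]
 [ 0.04372332  0.07466756]
 [ 0.04532399  0.07528265]]
scene [[-0.04934365 -0.07301558]
 [-0.04882529 -0.07076527]
 [-0.0480258  -0.06640818]
 [ 0.038102    0.07410228]
 [ 0.04212864  0.07487026]
 [ 0.0441713   0.07526504]]
[0.5103135  0.12249153 0.23137906] [[-9.66822396e-01 -2.55449500e-01  8.74745831e-05]
 [-2.55449481e-01  9.66822388e-01  1.79072038e-04]
 [-1.30316248e-04  1.50785520e-04 -9.99999980e-01]]
```

View pics/w1.png

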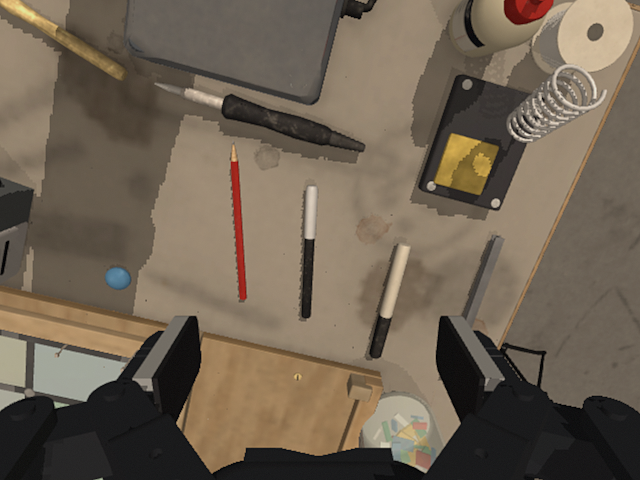

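```bash
python3 - <<'E'
from h import *
f=dict(np.load('pics/w1.npz'))
c=f['color'].astype(int)
m=((c[...,2]-np.maximum(c[...,1],c[...,0])>45)); m[:130]=0;m[320:]=0;m[:,:215]=0;m[:,265:]=0
ys,xs=np.nonzero(m);print(len(xs),ys.min(),ys.max())
P=np.array([ray_plane(f,x,y,.0045) for x,y in zip(xs,ys)])
mu=P[:,:2].mean(0);vt=np.linalg.svd(P[:,:2]-mu)[2];d=vt[0]*np.sign(vt[0][0]);a=(P[:,:2]-mu)@d
print('dir',d,np.arctan2(d[1],d[0]),'near',mu+d*a.min(),'far',mu+d*a.max())
print('lead',ray_plane(f,234,143,.004)); b=mu+d*a.max(); print('mid',b-d*.0765, 'mid by red center',)
for u,v in[(302,318),(318,187),(375,356)]: print('pen/marker',ray_plane(f,u,v,.006))
print(r.get_obs()['tcp_pos'])
E
```

```text
1054 146 299
dir [0.96631844 0.25734934] 0.2602781442439094 near [0.48633749 0.03935662] far [0.62936827 0.07744849]
lead [0.48362393 0.03974751 0.004     ]
mid [0.55544491 0.05776127] mid by red center
pen/marker [0.63394855 0.13902685 0.006     ]
pen/marker [0.50202381 0.12057807 0.006     ]
pen/marker [0.65733854 0.22255121 0.006     ]
[0.51262991 0.11662848 0.23147881]
```

Call:
play_rows(
  plan=[
    [35, -61, -20, 0, 0, 0.004, 40],
    [35, -61, -60, 0, 0, 0.004, 40],
    [35, -61, -110, 0, 0, 0.004, 40],
    [35, -61, -160, 0, 0, 0.004, 40],
    [35, -61, -191, 0, 0, 0.004, 40],
    [35, -61, -191, 0, 0, 0.004, 40],
    [35, -61, -191, 0, 0, 0.004, 40],
  ],
)

```text
clock: 2.15
tcp_pos: [0.5448, 0.0637, 0.0406]
orientation: [0.411, -3.114, 0.0]
contact_force: [0.1, -0.1, -0.0]
grip_width: 0.0397
```

```bash
python3 - <<'E'
from h import *
o=r.get_obs();print(o['tcp_pos'],o['orientation'],o['contact_force'])
f=grab('wrist','w2')
o=r.get_obs();print(o['tcp_pos'],o['grip_width'])
c=f['color'].astype(int)
m=((c[...,2]-np.maximum(c[...,1],c[...,0])>45)).astype(np.uint8)
n,L,S,_=cv2.connectedComponentsWithStats(m); i=1+S[1:,4].argmax(); print(S[i])
ys,xs=np.nonzero(L==i)
P=np.array([ray_plane(f,x,y,.0045) for x,y in zip(xs,ys)])
mu=P[:,:2].mean(0);vt=np.linalg.svd(P[:,:2]-mu,full_matrices=False)[2];d=vt[0]*np.sign(vt[0][0])
print(d,np.arctan2(d[1],d[0])); t=o['tcp_pos'][:2]; nrm=np.array([-d[1],d[0]]); print('lateral of pencil from tcp',(mu-t)@nrm)
E
```

```text
[0.54477569 0.06371968 0.04061261] [ 4.10966682e-01 -3.11381250e+00  3.33034079e-05] [ 0.1343485  -0.10590863 -0.00814152]
[0.54583614 0.0638357  0.04174379] 0.0402350719739859
[ 291  177   17  255 3485]
[0.96628395 0.25747881] 0.26041212844944095
lateral of pencil from tcp -0.008372894116960006
```

View pics/w2.png

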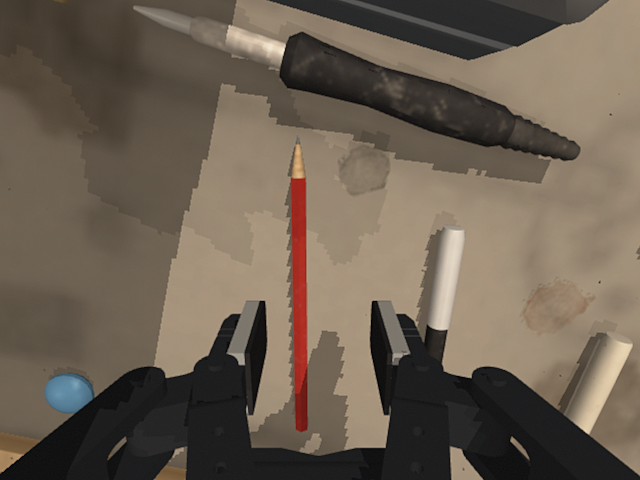

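Call:
play_rows(
  plan=[
    [2, -8, 0, 0, 0, 0, 40],
    [2, -8, -20, 0, 0, 0, 40],
    [2, -8, -39, 0, 0, 0, 40],
    [2, -8, -39.5, 0, 0, 0, 40],
    [2, -8, -39.5, 0, 0, 0, 20],
    [2, -8, -39.5, 0, 0, 0, 4],
    [2, -8, -39.5, 0, 0, 0, 4],
    [2, -8, -39.5, 0, 0, 0, 4],
    [2, -8, -39.5, 0, 0, 0, 4],
    [2, -8, -39.5, 0, 0, 0, 4],
  ],
  grip_force=40,
)

```text
clock: 3.2
tcp_pos: [0.5479, 0.0555, 0.0023]
orientation: [-0.41, 3.112, 0.0]
contact_force: [-1.2, -0.6, 6.0]
grip_width: 0.0052
```

```bash
python3 - <<'E'
from h import *
f=grab('wrist','w3')
o=r.get_obs();print(o['clock'],o['tcp_pos'],o['grip_width'],o['contact_force'])
E
```

```text
3.25 [0.54794547 0.05544622 0.00233485] 0.004643973500732704 [ 0.14164149 -0.70741314  6.81986033]
```

View pics/w3.png

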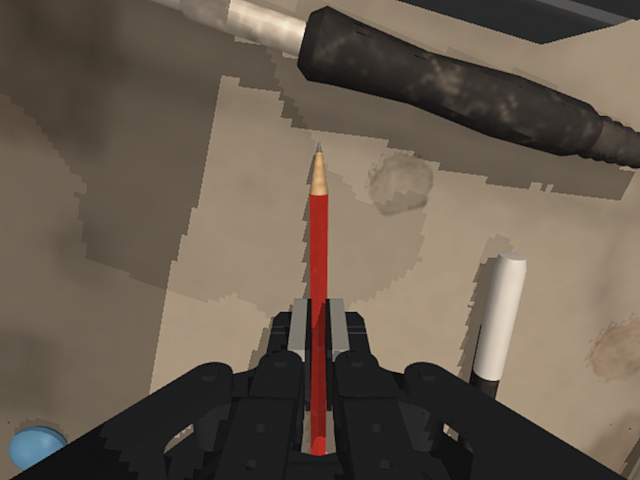

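Call:
play_rows(
  plan=[
    [0, 0, 0, 0, 0, 0, 4],
    [0, 0, 2, 0, 0, 0, 4],
    [0, 0, 5, 0, 0, 0, 4],
    [0, 0, 10, 0, 0, 0, 4],
    [0, 0, 10, 0, 0, 0, 4],
  ],
)

```text
clock: 3.75
tcp_pos: [0.5473, 0.0555, 0.0116]
orientation: [-0.41, 3.113, 0.0]
contact_force: [0.4, -0.4, -0.1]
grip_width: 0.0053
```

```bash
python3 - <<'E'
from h import *
f=grab('wrist','w4')
o=r.get_obs();print(o['clock'],o['tcp_pos'],o['grip_width'],o['contact_force'])
g=grab('scene','s4')
cv2.imwrite('pics/s4c.png',cv2.resize(g['color'][260:360,220:340],None,fx=6,fy=6,interpolation=cv2.INTER_CUBIC))
E
```

```text
3.8 [0.54708792 0.05550573 0.01126883] 0.00494789711230866 [-0.42921492 -1.05367973 -0.89792306]
```

View pics/w4.png

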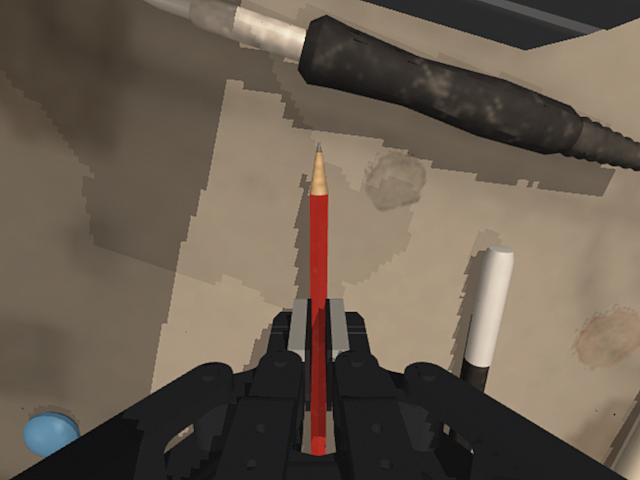

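View pics/s4c.png

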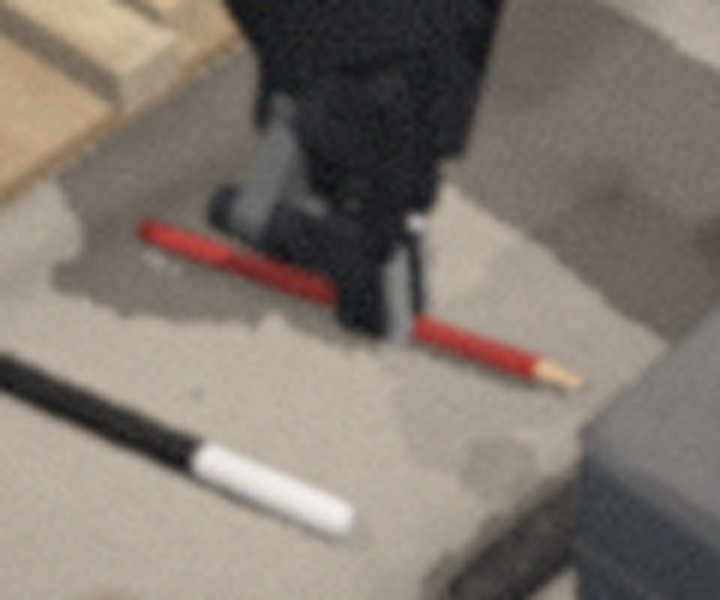

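```bash
cat > fit.py <<'E'
from h import *
from scipy.optimize import least_squares
f=dict(np.load('pics/top0.npz'));g=dict(np.load('pics/scene0.npz'))
def proj(F,X):
    c=F['R']@X+F['t'];p=F['camera_matrix']@c;return p[:2]/p[2]
obs=[(f,(375.3,238.3),(-45,75,125)),(f,(460.3,250.3),(-45,-75,125)),
(g,(340.8,210.5),(-45,75,125)),(g,(392.5,184.7),(-45,-75,125)),(g,(340,258.3),(-45,75,0)),(g,(389.7,229.7),(-45,-75,0))]
def W(p,l):
    c,s=np.cos(p[2]),np.sin(p[2]);l=np.array(l)/1000
    return np.array([p[0]+c*l[0]-s*l[1],p[1]+s*l[0]+c*l[1],l[2]])
def res(p,o=obs): return np.concatenate([proj(F,W(p,l))-u for F,u,l in o])
if __name__=='__main__':
    for o in (obs,obs[:2],obs[2:]):
        s=least_squares(lambda p:res(p,o),[.604,-.204,-.11]);print(s.x,np.round(s.fun,1).reshape(-1,2).tolist())
        print('mouth',W(s.x,(-45,51,80)),'proj scene',proj(g,W(s.x,(-45,51,80))))
E
python3 fit.py
```

```text
[ 0.60544057 -0.20515282 -0.11819587] [[-1.6, -0.7], [1.9, -0.4], [-0.6, -0.8], [1.7, -3.6], [-0.4, 3.5], [-0.1, 1.7]]
mouth [ 0.5667685  -0.14920221  0.08      ] proj scene [348.98413952 224.42903456]
[ 0.60458622 -0.20489758 -0.11862709] [[-1.8, -0.2], [1.8, 0.2]]
mouth [ 0.56593828 -0.1489303   0.08      ] proj scene [349.23388374 224.65253953]
[ 0.60657085 -0.20605946 -0.11733281] [[-0.7, -1.2], [1.5, -4.0], [-0.5, 3.0], [-0.3, 1.3]]
mouth [ 0.56785051 -0.15014224  0.08      ] proj scene [348.84868297 224.00320951]
```

Call:
play_rows(
  plan=[
    [0, 0, 30, 0, 0, 0, 4],
    [0, 0, 70, 0, 0, 0, 4],
    [0, -20, 100, 0, 0, -0.1, 4],
    [-15, -60, 110, 0, 0, -0.2, 4],
    [-50, -95, 110, 0, 0, -0.3, 4],
    [-80, -130, 110, 0, 0, -0.37, 4],
    [-90, -170, 110, 0, 0, -0.37, 4],
    [-90, -183, 110, 0, 0, -0.37, 4],
    [-90, -183, 90, 0, 0, -0.37, 4],
    [-90, -183, 90, 0, 0, -0.37, 4],
  ],
)

```text
clock: 4.85
tcp_pos: [0.4551, -0.1278, 0.0994]
orientation: [-0.171, -3.133, -0.0]
contact_force: [-1.0, 0.6, -0.2]
grip_width: 0.005
```

```bash
python3 - <<'E'
from h import *
for n in('wrist','scene','top'):
    f=grab(n,n[0]+'5')
    if n=='scene': cv2.imwrite('pics/s5c.png',cv2.resize(f['color'][170:290,270:400],None,fx=6,fy=6,interpolation=cv2.INTER_CUBIC)[:600+120])
    if n=='top': cv2.imwrite('pics/t5c.png',cv2.resize(f['color'][190:290,350:480],None,fx=6,fy=6,interpolation=cv2.INTER_CUBIC))
o=r.get_obs();print(o['clock'],o['tcp_pos'],o['orientation'],o['grip_width'],o['contact_force'])
E
```

```text
5.0 [ 0.45684655 -0.12719842  0.10102587] [-1.68111165e-01 -3.13668969e+00 -1.56366898e-04] 0.005165200605110341 [ 0.18968346 -0.0778081  -0.10825587]
```

View pics/w5.png

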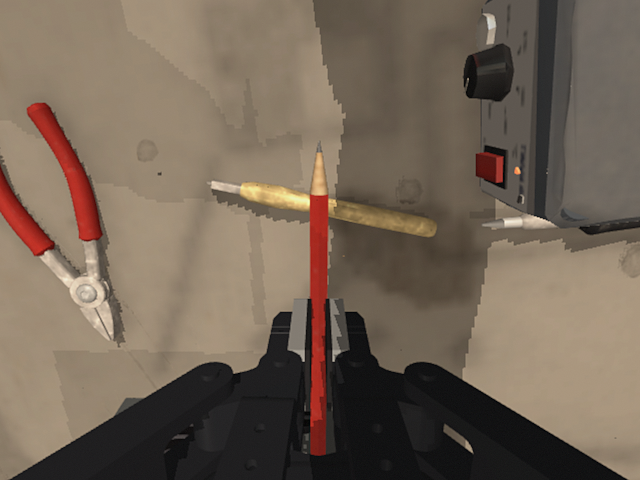

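View pics/s5c.png

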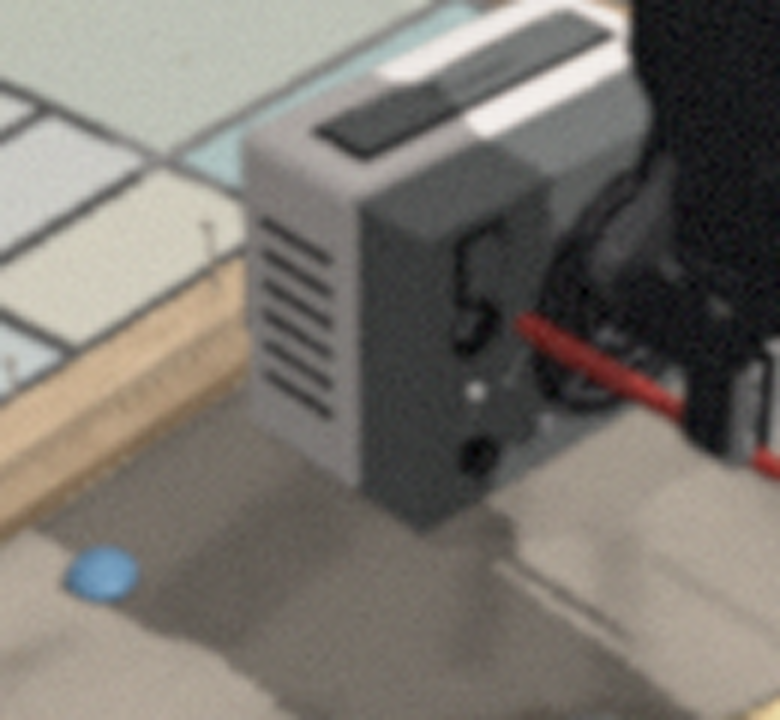

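View pics/t5c.png

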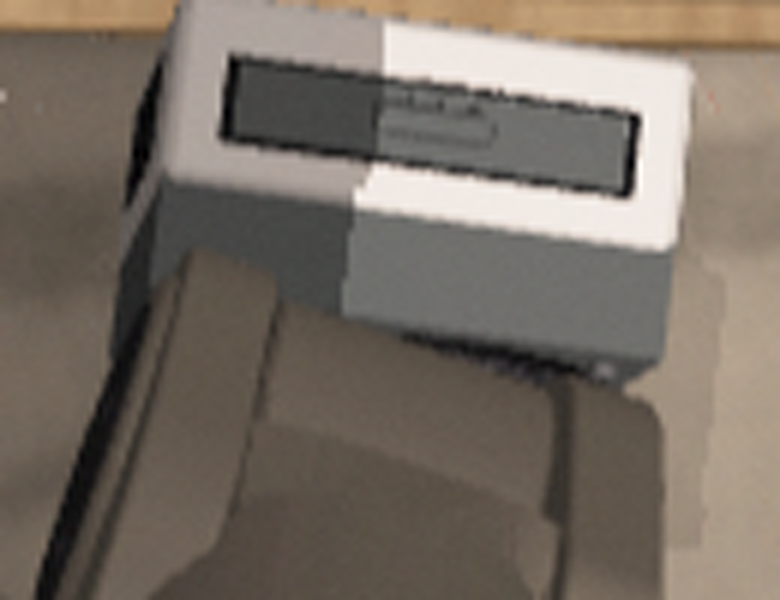

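```bash
cat > chk.py <<'E'
from fit import *
import sys
from scipy.spatial.transform import Rotation as Ro
def axis_dir(o):
    M=Ro.from_rotvec(o['orientation']).as_matrix(); return -M[:,0] if M[0,0]<0 else M[:,0]
def chk(tag,off=.0845,dz=.0014):
    o=r.get_obs();d=axis_dir(o);b=o['tcp_pos']+d*off+[0,0,dz]
    S=dict(np.load(f'pics/{tag}.npz'))
    print('d',d,'blunt pred',b,'px',proj(S,b),'lead px',proj(S,b-d*.153), 'tail red px',proj(S,b-d*.07))
    c=S['color'].astype(int)
    m=((c[...,2]-np.maximum(c[...,1],c[...,0])>40)).astype(np.uint8);m[:200]=0;m[300:]=0;m[:,:335]=0;m[:,450:]=0
    n,L,st,_=cv2.connectedComponentsWithStats(m)
    for i in range(1,n):
        if st[i,4]>20:
            ys,xs=np.nonzero(L==i);P=np.c_[xs,ys].astype(float);mu=P.mean(0);v=np.linalg.svd(P-mu,full_matrices=False)[2][0];v*=-np.sign(v[0]);a=(P-mu)@v
            print('red',st[i],'mu',mu,'ends',mu+v*a.max(),mu+v*a.min(),'slope',v[1]/v[0])
    mp=W((.6054,-.2052,-.118),(-45,51,80)); print('mouth px',proj(S,mp))
    p0,p1=proj(S,b),proj(S,b-d*.153);print('pred slope',(p1-p0)[1]/(p1-p0)[0])
if __name__=='__main__': chk(sys.argv[1])
E
python3 chk.py s5
```

```text
d [ 9.94271507e-01 -1.06883140e-01 -4.05973397e-04] blunt pred [ 0.5408625  -0.13623005  0.10239157] px [355.82429936 222.89507855] lead px [421.94300929 261.04673461] tail red px [384.34792162 239.35370921]
red [356 222  28  18 126] mu [369.45238095 230.55555556] ends [356.04427629 222.92222774] [382.88463901 238.20263407] slope 0.5693069983256305
red [439 242  11   8  62] mu [444.33870968 245.62903226] ends [439.21270288 244.75398764] [449.42716551 246.49766667] slope 0.17070687761054595
red [395 244  20  13  82] mu [404.34146341 250.46341463] ends [395.26717528 245.51050483] [413.69081613 255.56645964] slope 0.5458180003718038
red [433 251  17  12 103] mu [441.16504854 256.44660194] ends [433.3480943  252.19999827] [449.54404862 260.99854012] slope 0.5432555363254835
mouth px [349.02282831 224.42635718]
pred slope 0.5770175507468792
```

Call:
play_rows(
  plan=[
    [0, -10.8, -22, 0, 0, -0.011, 4],
    [7, -10.8, -22.4, 0, 0, -0.011, 4],
    [14, -10.8, -22.4, 0, 0, -0.011, 4],
    [14, -10.8, -22.4, 0, 0, -0.011, 4],
    [14, -10.8, -22.4, 0, 0, -0.011, 4],
  ],
)

```text
clock: 5.5
tcp_pos: [0.4716, -0.1379, 0.0791]
orientation: [0.185, 3.135, 0.0]
contact_force: [-0.3, 0.3, 0.0]
grip_width: 0.0045
```

```bash
python3 - <<'E'
from h import *
f=grab('scene','s6');cv2.imwrite('pics/s6c.png',cv2.resize(f['color'][195:255,320:400],None,fx=9,fy=9,interpolation=cv2.INTER_CUBIC))
f=grab('top','t6');cv2.imwrite('pics/t6c.png',cv2.resize(f['color'][190:290,350:480],None,fx=6,fy=6,interpolation=cv2.INTER_CUBIC))
o=r.get_obs();print(o['clock'],o['tcp_pos'],o['orientation'],o['grip_width'],o['contact_force'])
E
python3 chk.py s6
```

```text
5.6 [ 0.47094806 -0.13807035  0.07885979] [1.85705083e-01 3.13561755e+00 2.39651042e-04] 0.004926681733180267 [ 0.03188091 -0.1037227  -0.16294645]
d [ 9.93009344e-01 -1.18034828e-01  4.70904986e-04] blunt pred [ 0.55485735 -0.1480443   0.08029958] px [353.49119495 226.89221992] lead px [416.49464526 264.69290154] tail red px [380.70802499 243.2217181 ]
red [353 226  26  17 118] mu [365.87288136 233.66949153] ends [352.93956932 226.10329749] [378.53868813 241.07919071] slope 0.5850159659726295
red [439 243  11   7  59] mu [444.38983051 245.59322034] ends [439.1398077 244.9160643] [449.35678033 246.23386519] slope 0.1289815423202663
red [391 247  18  13  74] mu [399.2027027  253.52702703] ends [390.30334146 248.15384424] [407.62894843 258.61455604] slope 0.6037717356498361
red [433 251  17  12 101] mu [441.16831683 256.38613861] ends [433.36595769 252.17465023] [449.57956028 260.92628518] slope 0.5397711517313917
mouth px [349.02282831 224.42635718]
pred slope 0.5999779605768837
```

View pics/s6c.png

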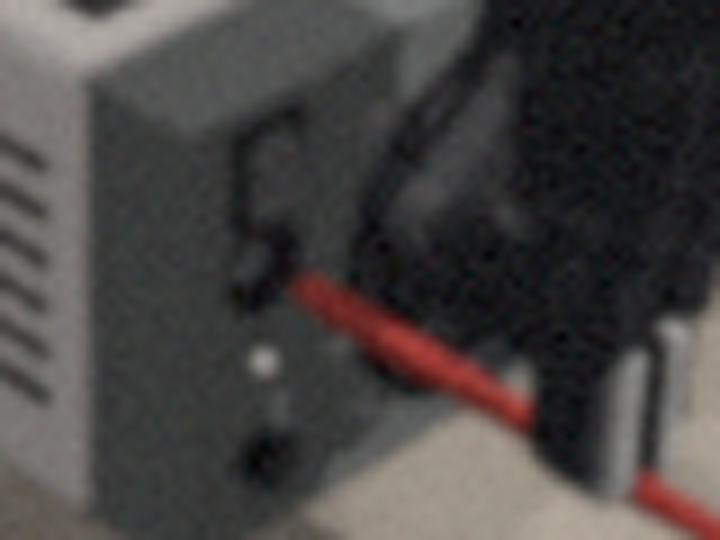

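Call:
play_rows(
  plan=[
    [4, -0.5, 0, 0, 0, 0, 4],
    [8, -0.9, 0, 0, 0, 0, 4],
    [11, -1.3, 0, 0, 0, 0, 4],
    [13, -1.5, 0, 0, 0, 0, 4],
    [15, -1.8, 0, 0, 0, 0, 4],
    [15, -1.8, 0, 0, 0, 0, 4],
  ],
)

```text
clock: 6.2
tcp_pos: [0.486, -0.1402, 0.0784]
orientation: [0.187, 3.136, -0.0]
contact_force: [-0.3, -0.2, -0.1]
grip_width: 0.0047
```

Call:
play_rows(
  plan=[
    [1.5, -0.2, 0, 0, 0, 0, 4],
    [3, -0.4, 0, 0, 0, 0, 4],
    [4.5, -0.5, 0, 0, 0, 0, 4],
    [5, -0.6, 0, 0, 0, 0, 4],
    [5, -0.6, 0, 0, 0, 0, 4],
  ],
)

```text
clock: 6.7
tcp_pos: [0.4909, -0.1408, 0.0784]
orientation: [0.187, 3.136, 0.0]
contact_force: [-0.2, -0.2, -0.0]
grip_width: 0.0052
```

```bash
python3 - <<'E'
from h import *
f=grab('scene','s7');cv2.imwrite('pics/s7c.png',cv2.resize(f['color'][195:255,320:400],None,fx=9,fy=9,interpolation=cv2.INTER_CUBIC))
o=r.get_obs();print(o['clock'],o['tcp_pos'],o['orientation'],o['grip_width'],o['contact_force'],o['moment'])
E
python3 chk.py s7
```

```text
6.75 [ 0.49075184 -0.1407718   0.07838758] [-1.86570506e-01 -3.13595798e+00 -4.11881591e-05] 0.005203119605914549 [-0.57397011  0.13298112  0.8495061 ] [-0.01641789 -0.00195662  0.01032781]
d [ 9.92945906e-01 -1.18568209e-01 -9.10690260e-05] blunt pred [ 0.57465577 -0.15079081  0.07977988] px [346.30358377 222.63998723] lead px [407.58694236 259.41312233] tail red px [372.79729549 238.53756306]
red [347 222  24  16 110] mu [359.25454545 229.88181818] ends [347.14755758 222.74952273] [370.34460574 236.4150358 ] slope 0.5891056902835582
red [383 243  18  12  73] mu [391.20547945 248.84931507] ends [382.55966937 243.74598668] [399.54455686 253.77158956] slope 0.590266075320452
red [439 243  11   7  61] mu [444.39344262 245.68852459] ends [439.14181597 244.96732516] [449.36107531 246.37072348] slope 0.13732877100985627
red [433 251  17  12  99] mu [441.26262626 256.48484848] ends [433.35852027 252.31965218] [449.59300704 260.87467717] slope 0.5269661504712427
mouth px [349.02282831 224.42635718]
pred slope 0.6000509102079981
```

View pics/s7c.png

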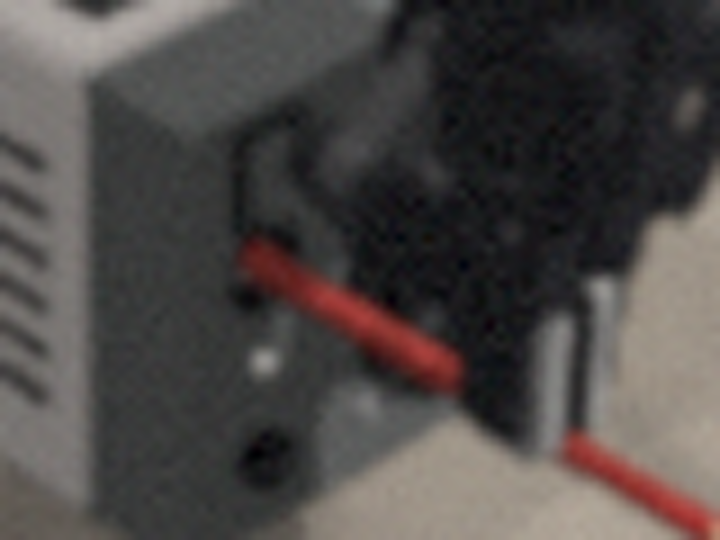

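Call:
play_rows(
  plan=[
    [1.5, -0.2, 0, 0, 0, 0, 4],
    [3, -0.4, 0, 0, 0, 0, 4],
    [4.5, -0.5, 0, 0, 0, 0, 4],
    [6, -0.7, 0, 0, 0, 0, 4],
    [6, -0.7, 0, 0, 0, 0, 4],
    [6, -0.7, 0, 0, 0, 0, 4],
  ],
)

```text
clock: 7.35
tcp_pos: [0.4968, -0.1415, 0.0784]
orientation: [-0.186, -3.136, -0.0]
contact_force: [0.3, -0.2, -0.1]
grip_width: 0.0049
```

```bash
python3 - <<'E'
from h import *
o=r.get_obs();print(o['clock'],o['tcp_pos'],o['grip_width'],o['contact_force'],o['moment'])
E
```

```text
7.35 [ 0.49675591 -0.14147649  0.07837764] 0.004887012668565577 [ 0.28170972 -0.16603774 -0.11195128] [0.03452488 0.03153145 0.01107952]
```

Call:
play_rows(
  plan=[
    [1.5, -0.2, 0, 0, 0, 0, 4],
    [3, -0.4, 0, 0, 0, 0, 4],
    [4.5, -0.5, 0, 0, 0, 0, 4],
    [6, -0.7, 0, 0, 0, 0, 4],
    [6, -0.7, 0, 0, 0, 0, 4],
    [6, -0.7, 0, 0, 0, 0, 4],
  ],
)

```text
clock: 7.95
tcp_pos: [0.5028, -0.1422, 0.0784]
orientation: [-0.187, -3.136, -0.0]
contact_force: [0.0, -0.1, 0.2]
grip_width: 0.0052
```

Call:
play_rows(
  plan=[
    [1, -0.1, 0, 0, 0, 0, 4],
    [2, -0.2, 0, 0, 0, 0, 4],
    [2, -0.2, 0, 0, 0, 0, 4],
    [2, -0.2, 0, 0, 0, 0, 4],
  ],
  grip_force=60,
)

```text
clock: 8.35
tcp_pos: [0.5047, -0.1424, 0.0784]
orientation: [-0.187, -3.136, -0.0]
contact_force: [0.6, 0.2, 0.6]
grip_width: 0.0049
```

Call:
play_rows(
  plan=[
    [1, -0.1, 0, 0, 0, 0, 4],
    [2, -0.2, 0, 0, 0, 0, 4],
    [2, -0.2, 0, 0, 0, 0, 4],
    [2, -0.2, 0, 0, 0, 0, 4],
  ],
)

```text
clock: 8.75
tcp_pos: [0.5063, -0.1425, 0.0782]
orientation: [-0.187, -3.135, -0.0]
contact_force: [-1.6, 0.9, -0.3]
grip_width: 0.0051
```

Call:
play_rows(
  plan=[
    [1, -0.1, 0, 0, 0, 0, 4],
    [2, -0.2, 0, 0, 0, 0, 4],
    [2, -0.2, 0, 0, 0, 0, 4],
    [2, -0.2, 0, 0, 0, 0, 4],
  ],
)

```text
clock: 9.15
tcp_pos: [0.5084, -0.1428, 0.0782]
orientation: [-0.187, -3.135, -0.0]
contact_force: [-3.7, 0.2, -0.3]
grip_width: 0.005
```

Call:
play_rows(
  plan=[
    [1, -0.1, 0, 0, 0, 0, 4],
    [2, -0.2, 0, 0, 0, 0, 4],
    [2, -0.2, 0, 0, 0, 0, 4],
    [2, -0.2, 0, 0, 0, 0, 4],
  ],
)

```text
clock: 9.55
tcp_pos: [0.5103, -0.143, 0.0782]
orientation: [-0.187, -3.135, -0.0]
contact_force: [-4.9, 0.7, -0.1]
grip_width: 0.0048
```

```bash
python3 - <<'E'
from h import *
for i in range(4):
    f=grab('wrist','w8'); o=r.get_obs();print(o['clock'],o['tcp_pos'],o['grip_width'],o['contact_force'],o['moment'])
E
```

```text
9.6 [ 0.51037125 -0.14299283  0.07827701] 0.004725844643597769 [-5.47022834 -0.39188595  0.57705512] [-0.06476831  1.07295965 -0.08861656]
9.65 [ 0.51045058 -0.14302859  0.07829849] 0.004638668722501524 [-5.48033239 -0.66450921  0.10912756] [-0.10484018  1.16378305 -0.06323581]
9.7 [ 0.51043054 -0.14298611  0.0783053 ] 0.004796933296721237 [-5.34083136 -0.16691531 -0.05486067] [-0.04613927  1.10782695 -0.03652489]
9.75 [ 0.51044669 -0.14300372  0.07830249] 0.0047949800220305466 [-5.63604031  0.50799808  0.22421697] [-0.0353639   1.11884838 -0.06637701]
```

View pics/w8.png

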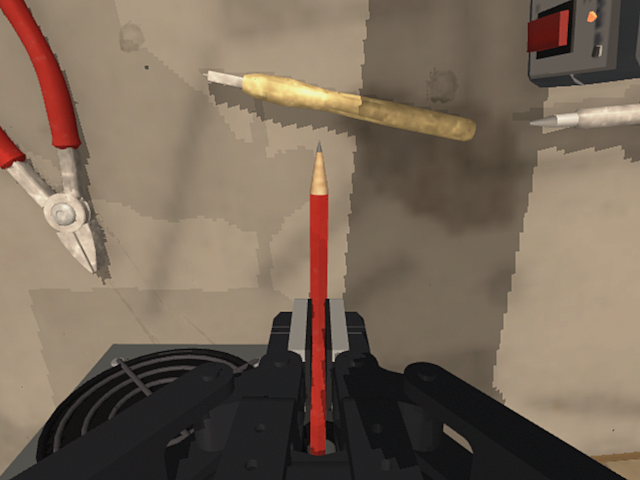

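The force is about 5.5 N, which matches roughly 6 mm of travel, and so does the geometry. The pencil's lead tip is still at wrist pixel (319,143), so it hasn't slipped in the jaws. I'm handing in while it holds.

```bash
python3 - <<'E'
from h import *
print(r.hand_in()); o=r.get_obs();print(o['clock'],o['tcp_pos'],o['contact_force'],o['grip_width'])
E
```

```text
the job is handed in; nothing more can be done
None
the job is handed in; nothing more can be done
```

I picked up the pencil, put its blunt end through the reset hole and pressed the button about 6 mm in. I handed the job in at about 9.8 s, with the pencil still gripped and holding the button in.

**Last checks before handing in:**
- **Push:** the wrist force along the hole axis held steady at about 5.3–5.6 N, which fits the spring at about 6 mm. The highest push I read was 5.6 N, well under the 15 N limit.
- **Depth:** the position of the blunt end gave a depth of about 28 mm behind the panel, or about 6 mm of button travel. This agrees with the force.
- **Grip:** the wrist picture showed the pencil had not slipped in the jaws. The middle of the pencil was about 80 mm above the bench.
- **Insertion:** I felt no side force above the noise on the way into the hole.
- **Other items:** I saw no contact with the pen, marker or glass cutter, but I did not measure their positions again at the end.

**One disagreement:** the gripper read about 5 mm of opening on a pencil 7.4 mm thick, and I did not find out why. The pictures showed the pencil held firmly throughout.

The hand-in gave no verdict, and I could not read the state after it.

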